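Slide an instrument container under the lid press and wind the press down

ROBOT

A 7-joint arm with a two-finger parallel gripper is mounted at the origin on the work surface. World frame = base frame: x ahead of the robot, y to its left, z up, the work surface at z = 0. Lengths are in m, angles in rad, forces in N, time in s.
With the tool pointing down it reaches from about 0.4 to 0.925 m from the base axis. Payload 5.6 kg.
Tool frame: the origin (TCP) lies at the very end of the fingers, on their centre line; the grasp point (between the pads) lies 19 mm behind it; z points along the fingers, y is the line along which they close (so a half turn about z gives the same grasp; the last joint's range is limited). The gripper opens to 85 mm and grips with 20 to 120 N. Pads are 22 mm wide; open, the fingers measure 114 mm over their backs; the gripper's body (76 mm by 85 mm) begins 54 mm behind the grasp point. The pads swing forward as they close: fully open they stand 13 mm farther back than shut.
Start: joints at [1.174, 0.468, -0.012, 1.603, 0.006, 1.071, -0.056], TCP at [0.225, -0.61, 0.231] pointing down, gripper open.
Joint ranges: [-2.53, 2.53], [-0.31, 2.02], [-1.57, 1.55], [0.28, 2.44], [-1.29, 4.43], [0.15, 1.84], [-2.92, 2.92]. Speed limits (rad/s): [2.57, 2.57, 3.14, 3.14, 3.14, 3.14, 3.14].

INTERFACE

Orientations are given as a unit quaternion [w, x, y, z].
In Python, from cell import bot gives the robot as it stands.
- The arm moves only by the tool move_arm, never from a script. Its argument "commands" is a list of rows, each an object with "linear": the shift along the tool's x, y, z in units of 30 mm (1.0 is 30 mm), a list of three; "roll": the turn about the tool's z in units of 5 degrees (1.0 is 5 degrees); "jaw": the opening, from 0 (shut) to 1 (fully open). A call has 1 to 12 rows; each row is the pose to reach, as a shift and turn from the pose commanded when the call began, along the tool's axes at that moment; what a row does not reach only later rows make up. A row lasts 1/12 s, in which the tool goes at most 41.7 mm and 7.16 degrees, less where a joint would pass 70% of its speed; a pose out of reach is approached as far as the arm can. A call with a gripper value outside its range is refused whole. The fingers move at their own pace and stop on an object; "newtons" is the grip in N (left out, the last holds). Time passes only in rows, so rows that repeat a pose let the fingers close. It gives the time, the measured TCP pose, the force, the opening and the grip force at its end, in the units of the state.
- bot.sense(): the state, without advancing time (a new reading comes with each control period).
- bot.get_image(name): name is "scene" or "top" or "wrist"; returns the picture (480x640x3 uint8, blue, green, red); there is no depth.
- bot.camera_info(name): a dict with "camera_matrix" (3x3 intrinsics, pixels), "view" (4x4, takes a point from world to camera coordinates); the wrist camera has in their place "tool_from_camera" (4x4, takes a point from camera to tool coordinates, whose origin is the TCP and whose axes are the flange's). Camera axes: x right, y up, looking along -z (the intrinsics and any distortion apply to the point x, -y, -z); pixel columns grow to the right and rows downward; lengths in m; the calibration is good to about 2 mm. The wrist camera is an equidistant fisheye: a pixel r from the principal point sees the ray r / f radians off the axis. A picture is of the moment at which its call begins: read the wrist's pose just before it. camera_info takes no time and is no camera call.
- bot.sign_off(): hands the job in; it is judged then, once.
The state is a dict: "time": time; "joint_positions": joint angles; "qvel": joint speeds; "joint_torque": joint torques, N m; "ee_pos": TCP position; "tool_rot": TCP orientation; "contact_force": force on the tool from outside, world axes, zero at the start; "ft_torque": the same for the moment, N m; "finger_gap": finger opening in m; "grip_force": force on a finger pad.
Only numpy, scipy, OpenCV 4.12 (cv2) and the standard library are available. Lean on these libraries where they do the work, as an engineer would, in place of code of your own. Each camera call takes 0.05 s, during which the arm holds its last target. There are 200 camera calls.

TASK

Slide the container with the handle along the press bed, without lifting or tipping it, until it stands square and centred inside the marked outline under the press head. Then wind the slanted wheel clockwise by its knob, a full turn and on to its end stop, so that the foot presses the lid down, and let go. Leave everything else on the table where it is.

Things in the scene. Friction and masses are not known exactly. Their poses are not given: they have to be found in the camera images.
- press: Bench press for seating container lids, fixed to the table: steel bed plate 200 (x) x 510 mm (y -300 to +210), 15 mm thick, with a waiting place, a press place under the head, then the column and a winding wheel on the +y side. Origin: on the table under the centre of the press place; x away from the robot, y from the waiting place towards the wheel, z up.
- press_arm (a point): Front end of the press's grey arm, on its underside, 210 mm above the table: the arm (66 mm wide in x, 50 mm high) runs from here in +y over the press place to the grey column (70 x 50 mm, y +105 to +155 mm of press, 260 mm high).
- gauge_box (a point): Lower edge, on the wheel's side, of the white gauge box that stands on a mast on the column: 110 (x) x 90 (y) x 75 mm, from here (350 mm above the table) up to 425 mm and from here 90 mm in -y. It overhangs the high edge of the wheel, so that an upright gripper on the knob would strike it there; a tool held along the wheel's axis clears it.
- waiting_place (a point): Centre of the other dark outline on the bed (same size), 195 mm from the press place towards -y, near which the container starts.
- press_place (a point): Centre of the press place on the top of the bed (15 mm above the table), axes as press. It is marked by a dark outline, 170 x 140 mm inside: 10 mm clear of the container all round when that stands centred.
- foot_face (a point): Centre of the underside of the round black press foot (90 mm across, 12 thick, on a 22 mm steel rod), over the press place. It stands 34 to 42 mm above the container's lid at the start, and goes down 6 mm per radian of the wheel. It is sprung: it meets the lid at wheel angle 6.3 and then gives.
- crank (a joint): Angle of the winding wheel, rad: grows clockwise seen from its face (looking along -z of crank_hub) and lowers the press foot; starts between -0.6 and 0.6, runs stiffly (about 3 N at the knob), stays where it is left, end stop at 7.2.
- crank_hub (a point): Centre of the winding wheel (black rim, 140 mm over all, 16 mm thick), about 185 mm above the table. z is the wheel's axis, out of its face: it leans 35 degrees from vertical towards the press's +y. x points from the axis to the knob and turns with the wheel: at wheel angle 0 it lies along the press's +x.
- crank_knob (a point): Grip point on the wheel's black knob: 62 mm from the axis, 38 mm above the rim's centre plane, axes as crank_hub. The knob is a cylinder 26 mm across, its length along the wheel's axis (11 to 58 mm above that plane); it spins freely on its pin, so a gripper on it can keep its orientation all the way round. The hub stands only 10 mm above the plane.
- container: Lidded metal instrument container, 150 (x) x 120 (y) x 72 mm high, 0.55 to 0.95 kg, flat lid, with a bail handle standing out level on its -y end. Origin: centre of its underside; z up, x away from the robot.
- container_handle (a point): Middle of the handle's straight bar: round, 12 mm thick, 90 mm long along the container's x, 45 mm above the container's underside, 128 mm from its centre towards -y (68 mm out from the end wall, open between).
- bowl: Bystander: open steel bowl, 110 mm across, 40 high. Origin: centre of its underside.
- jar: Bystander: amber glass jar, 60 mm across, 85 high. Origin: centre of its underside.
- wrench: Bystander: steel wrench 160 mm long lying on the table on the robot's side of the press. Origin: centre of its underside, x along its length.
- basket: Bystander: grey plastic basket of steel instruments, 120 x 220 x 60 mm, behind the press. Origin: centre of its underside.
- beaker: Bystander: open steel beaker, 70 mm across, 80 high. Origin: centre of its underside.
- small_box: Bystander: smaller lidded metal box without a handle, 94 x 124 x 55 mm, standing on the table. Origin: centre of its underside.
- foot_switch: Bystander: white hand switch block with a black button, 50 x 120 x 43 mm. Origin: centre of its underside.
- foot: The press foot itself, the round black disc; origin at foot_face, z up.

How it is judged:
On the way:
1. The container stands square in the press place with the press head still up (x of container in the frame of press_place between -0.012 and 0.012 m and y of container in the frame of press_place between -0.012 and 0.012 m and angle between the x axis of container and the x axis of press, either way round below 0.12 rad and z of container in the frame of press_place below 0.004 m and angle between container's own z axis and vertical below 0.05 rad and value of joint crank below 1.2 rad and linear speed of container below 0.02 m/s), for 0.2 s.
At the end, for the whole second after the job is handed in: The container stands flat on the bed, within 12 mm of the centre of the press place in x and y and square to it within 0.12 rad; the wheel is wound to beyond 6.9 rad (stop at 7.2) and still; the foot presses on the lid with more than 2 N (x of container in the frame of press_place between -0.012 and 0.012 m and y of container in the frame of press_place between -0.012 and 0.012 m and angle between the x axis of container and the x axis of press, either way round below 0.12 rad and z of container in the frame of press_place below 0.004 m and angle between container's own z axis and vertical below 0.05 rad and value of joint crank above 6.9 rad and contact force between foot and container above 2 N and velocity of joint crank between -0.05 and 0.05 rad/s and linear speed of container below 0.01 m/s); the robot touches nothing.
It fails at once if The container is lifted more than 8 mm off the bed (z of container in the frame of press_place above 0.008 m).
It fails at once if The container is tipped by more than 0.1 rad (angle between container's own z axis and vertical above 0.1 rad).
It fails at once if A bystander is moved by more than 25 mm (distance of any of bowl, jar, wrench, basket, beaker, small_box, foot_switch from where it was at the start of the episode above 0.025 m).
It also fails if it takes over 72 s, if anything falls off the work surface, if the arm or the gripper's body presses on something with over 40 N, if the wrist force passes 120 N, or if a joint passes its speed limit or range.

## Working session

There is one attempt and no reset: what is moved stays moved. The work goes in short steps, Python scripts to look and compute and a tool call to move; the robot and the scene stay as the last step left them, time stands still between calls to the robot, and variables do not carry over. Pictures are saved under pics/ and viewed, at most 10 in all, crops included, and the job is handed in when it is done.

Besides the shell and the picture viewer there is one more tool, called as name([rows], argument=value, ...), one row to a line, values as JSON. move_arm: Moves the arm, as the interface text tells. Its arguments: {"type":"object","properties":{"commands":{"type":"array"},"newtons":{"type":"number"}},"required":["commands"]}

```bash
mkdir -p pics; ls; python3 - <<'E'
from cell import bot
import cv2,numpy as np
for n in("scene","top"):
    cv2.imwrite(f"pics/{n}0.png",bot.get_image(n)); i=bot.camera_info(n); print(n,{k:np.round(v,4).tolist() if not isinstance(v,str) else v for k,v in i.items()})
print(bot.camera_info("wrist")); print(bot.sense())
E
```

```text
pics
scene {'camera_matrix': [[522.822, 0.0, 318.2115], [0.0, 522.822, 246.4209], [0.0, 0.0, 1.0]], 'view': [[0.8408, 0.5411, 0.0167, -0.4557], [-0.3598, 0.5355, 0.764, 0.044], [0.4044, -0.6484, 0.645, -1.6722], [0.0, 0.0, 0.0, 1.0]]}
top {'camera_matrix': [[618.7908, 0.0, 322.1756], [0.0, 618.7908, 243.7678], [0.0, 0.0, 1.0]], 'view': [[-0.0177, -0.9998, 0.0003, -0.0364], [0.9946, -0.0176, 0.1026, -0.5934], [-0.1025, 0.0021, 0.9947, -1.6586], [0.0, 0.0, 0.0, 1.0]]}
{'camera_matrix': array([[371.64829954,   0.        , 310.18689898],
       [  0.        , 371.64829954, 239.04270315],
       [  0.        ,   0.        ,   1.        ]]), 'tool_from_camera': array([[-6.37916149e-04,  9.60064969e-01,  2.79776425e-01,
         7.17349201e-02],
       [ 9.99999785e-01,  5.69804302e-04,  3.24783841e-04,
        -4.98635587e-04],
       [ 1.52395777e-04,  2.79776572e-01, -9.60065126e-01,
        -1.43317124e-01],
       [ 0.00000000e+00,  0.00000000e+00,  0.00000000e+00,
         1.00000000e+00]])}
{'time': 0.1, 'joint_positions': array([ 1.17401877,  0.46828551, -0.01160548,  1.6035338 ,  0.00597528,
        1.07138863, -0.05629467]), 'qvel': array([ 0.00038981, -0.002351  ,  0.0005448 , -0.00299889, -0.00036804,
       -0.00054535,  0.00035608]), 'joint_torque': array([ 1.26340612e-03, -5.33519876e+01,  2.14004202e-02, -2.51966429e+01,
        1.13892742e-02,  4.30985107e-03,  3.41439996e-07]), 'ee_pos': array([ 0.22496191, -0.60929767,  0.23043497]), 'tool_rot': array([-7.68611551e-04,  9.84401659e-01,  1.75933937e-01, -1.83977462e-04]), 'contact_force': array([-0.42028307, -0.33618748,  0.04019521]), 'ft_torque': array([-0.00682581,  0.03387038,  0.03749641]), 'grip_force': 0.0, 'finger_gap': 0.0855162717492846}
```

View pics/scene0.png

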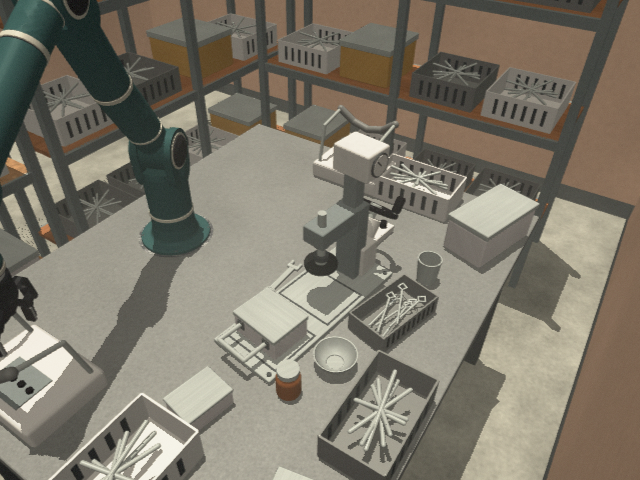

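View pics/top0.png

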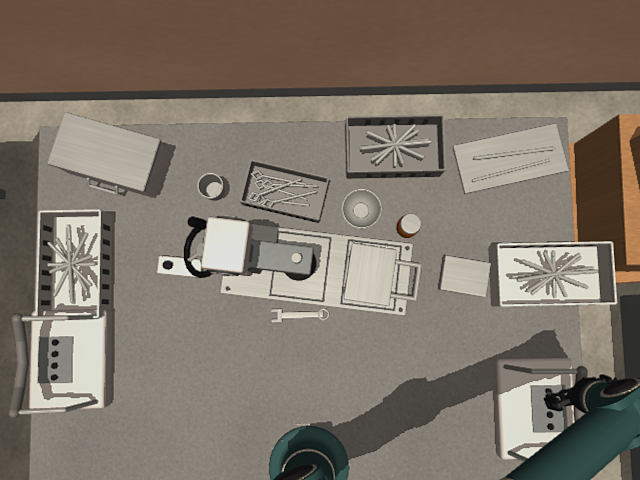

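```bash
cat > h.py <<'E'
import cv2,numpy as np
from cell import bot
def ray(n,u,v):
    i=bot.camera_info(n);K=i["camera_matrix"];V=i["view"];R=V[:3,:3];c=-R.T@V[:3,3]
    d=R.T@np.array([(u-K[0,2])/K[0,0],-(v-K[1,2])/K[1,1],-1.]);return c,d/np.linalg.norm(d)
def onz(n,u,v,z):
    c,d=ray(n,u,v);return c+d*(z-c[2])/d[2]
def two(a,b):
    c1,d1=ray("top",*a);c2,d2=ray("scene",*b)
    s=np.linalg.lstsq(np.c_[d1,-d2],c2-c1,rcond=None)[0];p,q=c1+s[0]*d1,c2+s[1]*d2
    return (p+q)/2,np.linalg.norm(p-q)
def proj(n,p):
    i=bot.camera_info(n);K=i["camera_matrix"];V=i["view"];q=V[:3,:3]@p+V[:3,3]
    return np.array([K[0,2]+K[0,0]*q[0]/-q[2],K[1,2]+K[1,1]*q[1]/q[2]])
E
python3 - <<'E'
import cv2
from h import *
t=cv2.imread("pics/top0.png")[195:335,150:430];s=cv2.imread("pics/scene0.png")[125:385,210:410]
cv2.imwrite("pics/tc.png",cv2.resize(t,(800,400),interpolation=cv2.INTER_CUBIC))
cv2.imwrite("pics/sc.png",cv2.resize(s,None,fx=2.3,fy=2.3,interpolation=cv2.INTER_CUBIC))
print(ray("top",320,240),ray("scene",320,240))
E
```

```text
(array([ 0.41948561, -0.04340106,  1.71067454]), array([ 0.10864849,  0.0013242 , -0.99407935])) (array([ 1.07523033, -0.86128673,  1.05250318]), array([-0.4059293 ,  0.65679381, -0.63548666]))
```

View pics/tc.png

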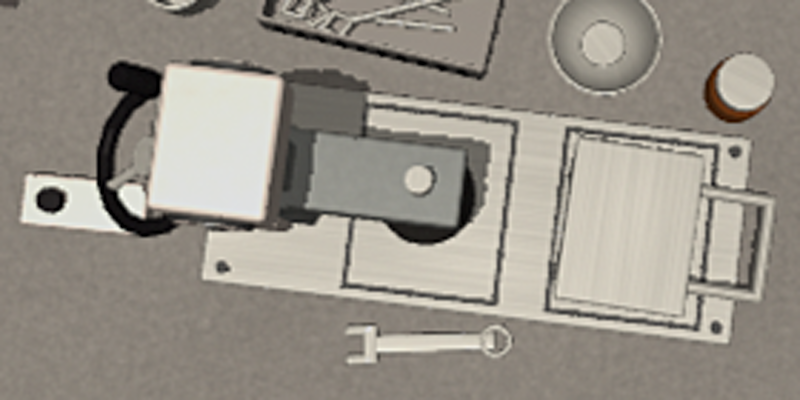

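View pics/sc.png

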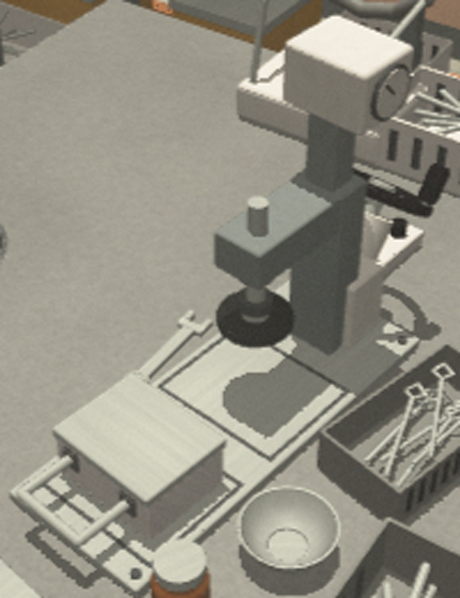

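```bash
python3 - <<'E'
from h import *
np.set_printoptions(precision=4,suppress=True)
f=800/280
T=lambda u,v,z:onz("top",150+u/f,195+v/f,z)
bed=[T(750,140,.015),T(730,343,.015),T(203,278,.015)];print("bed",*bed)
e=bed[1]-bed[2];ang=np.arctan2(e[0],-e[1]);print("len",np.linalg.norm(e),np.linalg.norm(bed[0]-bed[1]))
po=[T(517,122,.015),T(494,302,.015),T(344,286,.015)];wo=[T(568,130,.015),T(550,310,.015),T(698,327,.015),T(718,148,.015)]
print("outl",np.linalg.norm(po[0]-po[1]),np.linalg.norm(po[1]-po[2]));W=sum(wo)/4;P=(po[0]+po[2])/2
yd=(P-W);print("W",W,"P",P,np.linalg.norm(yd))
for a,b in((bed[1],bed[2]),(po[1],po[2]),(wo[2],wo[1]),(wo[3],wo[0]),(W,P)):
    d=b-a;print("yaw",np.arctan2(-d[0],d[1]))
for a,b in((bed[1],bed[0]),(po[1],po[0])):
    d=b-a;print("yawx",np.arctan2(d[1],d[0]))
L=[T(578,135,.087),T(703,157,.087),T(685,318,.087),T(553,297,.087)];C=sum(L)/4;print("C",C)
for a,b in((3,0),(2,1)):d=L[b]-L[a];print(np.arctan2(d[1],d[0]),np.linalg.norm(d))
for a,b in((1,0),(2,3)):d=L[b]-L[a];print(np.arctan2(-d[0],d[1]),np.linalg.norm(d))
print("handle",T(772,198,.06),T(757,300,.06))
G=[T(166,63,.425),T(280,74,.425),T(266,222,.425),T(149,212,.425)];print("G",*G)
yaw=np.arctan2(-(G[0]-G[1])[0],(G[0]-G[1])[1]);print(yaw)
# press frame
a=np.arctan2(-yd[0],yd[1]);R=np.array([[np.cos(a),-np.sin(a)],[np.sin(a),np.cos(a)]])
for n,p in [("C",C)]+[("G",g) for g in G]+[("bed",b) for b in bed]:print(n,R.T@(p-P)[:2])
k=two((150+133/f,195+77/f),(210+432/2.3,125+185/2.3));print("knob",k, R.T@(k[0]-P)[:2])
E
```

```text
bed [ 0.5892 -0.2957  0.015 ] [ 0.3952 -0.2703  0.015 ] [0.4659 0.2317 0.015 ]
len 0.506971913243894 0.1956957886829045
outl 0.17443131751537083 0.14420377799510842
W [ 0.5061 -0.1812  0.015 ] P [0.5333 0.0127 0.015 ] 0.1958613963487909
yaw -0.13984952940619158
yaw -0.1235418262335184
yaw -0.13159807378827892
yaw -0.13786979753087247
yaw -0.13900366992407884
yawx -0.1302190547553235
yawx -0.1454463858266387
C [ 0.5043 -0.172   0.087 ]
-0.1748715849654442 0.15088861244402385
-0.1406658355472504 0.14886661564217543
-0.19300170546601997 0.11698337355343057
-0.17496767841819977 0.12205524957476795
handle [ 0.5298 -0.3078  0.06  ] [ 0.4351 -0.2907  0.06  ]
G [0.6126 0.1922 0.425 ] [0.603  0.1085 0.425 ] [0.4945 0.1193 0.425 ] [0.5033 0.2044 0.425 ]
-0.11463386307231209
C [-0.0031 -0.187 ]
G [0.0537 0.1887]
G [0.0558 0.1045]
G [-0.0532  0.1002]
G [-0.0563  0.1857]
bed [ 0.0982 -0.2977]
bed [-0.0975 -0.2995]
bed [-0.0971  0.2075]
knob (array([0.6334, 0.2603, 0.2072]), np.float64(0.000500867966852799)) [0.0649 0.259 ]
```

```bash
cat >> h.py <<'E'
from scipy.spatial.transform import Rotation as Ro
P=np.array([.5333,.0127]);A=-.135
Rp=np.array([[np.cos(A),-np.sin(A)],[np.sin(A),np.cos(A)]])
def p2w(x,y,z):return np.r_[P+Rp@[x,y],z]
def w2p(p):return np.r_[Rp.T@(np.asarray(p)[:2]-P),p[2]]
def pose():
    s=bot.sense();q=s["tool_rot"];return s,Ro.from_quat(np.r_[q[1:],q[0]]).as_matrix()
def cmd(targets,yaw=A):
    s,R=pose();y0=np.arctan2(R[1,0],R[0,0])
    for t in targets:print(np.round(R.T@(np.asarray(t)-s["ee_pos"])/.03,2).tolist(),"roll",round(np.degrees(y0-yaw)/5,2))
E
python3 - <<'E'
from h import *
np.set_printoptions(precision=4,suppress=True)
f=800/280
T=lambda u,v,z:w2p(onz("top",150+u/f,195+v/f,z))
print("rim low",T(97,165,.145),T(97,165,.155)); print("rim bottom",T(150,236,.19))
print("arm",T(467,148,.26),T(460,228,.26),"rodtop",T(419,180,.28)); print("gauge",T(166,63,.425),T(149,212,.425))
print("jar",onz("top",408,226,.085),"sbox",onz("top",465,275,.055))
# knob: base and tip in both
for a,b in(((155,80),(425,208)),((112,76),(440,165))):
    k,e=two((150+a[0]/f,195+a[1]/f),(210+b[0]/2.3,125+b[1]/2.3));print(w2p(k),e)
cmd([[.4826,-.2985,.2],[.4826,-.2985,.1],[.4826,-.2985,.041]])
E
```

```text
rim low [-0.0087  0.2935  0.145 ] [-0.0094  0.2912  0.155 ]
rim bottom [-0.0669  0.2292  0.19  ]
arm [ 0.0338 -0.0342  0.26  ] [-0.0324 -0.0363  0.26  ] rodtop [0.0014 0.0009 0.28  ]
gauge [0.0544 0.1885 0.425 ] [-0.0556  0.186   0.425 ]
jar [ 0.6303 -0.275   0.085 ] sbox [ 0.4994 -0.4275  0.055 ]
[0.0685 0.245  0.1816] 0.0004492318656543272
[0.0634 0.273  0.2278] 0.0022855741420338012
[11.64, -6.74, 1.02] roll 5.6
[11.65, -6.74, 4.36] roll 5.6
[11.65, -6.73, 6.32] roll 5.6
```

move_arm([
  {"linear":[1.2,-0.7,1.0],"roll":1.4,"jaw":0.6},
  {"linear":[2.4,-1.4,1.0],"roll":2.8,"jaw":0.6},
  {"linear":[3.6,-2.1,1.0],"roll":4.2,"jaw":0.6},
  {"linear":[4.8,-2.8,1.0],"roll":5.6,"jaw":0.6},
  {"linear":[6,-3.5,1.0],"roll":5.6,"jaw":0.6},
  {"linear":[7.2,-4.2,1.0],"roll":5.6,"jaw":0.6},
  {"linear":[8.4,-4.9,1.0],"roll":5.6,"jaw":0.6},
  {"linear":[9.6,-5.6,1.0],"roll":5.6,"jaw":0.6},
  {"linear":[10.7,-6.2,1.0],"roll":5.6,"jaw":0.6},
  {"linear":[11.65,-6.74,1.0],"roll":5.6,"jaw":0.6},
  {"linear":[11.65,-6.74,2.0],"roll":5.6,"jaw":0.6},
  {"linear":[11.65,-6.74,2.5],"roll":5.6,"jaw":0.6},
], newtons=40)

```text
time: 1.1
ee_pos: [0.4845, -0.2955, 0.1547]
tool_rot: [-0.001, 0.998, -0.064, -0.0]
contact_force: [-2.7, -0.1, -0.1]
finger_gap: 0.0511
grip_force: 0.0
```

```bash
python3 - <<'E'
from h import *
s,R=pose();print(s["time"],s["ee_pos"],np.arctan2(R[1,0],R[0,0]),R[2],s["finger_gap"],s["contact_force"])
cv2.imwrite("pics/w1.png",bot.get_image("wrist"))
cmd([[.4826,-.2985,.1],[.4826,-.2985,.041]])
E
```

```text
1.1 [ 0.48453731 -0.29545473  0.15467254] -0.12873310222855455 [-4.51639692e-04 -1.37628272e-03 -9.99998951e-01] 0.05114681188582839 [-2.739518   -0.11242775 -0.11965424]
[0.06, 0.08, 1.72] roll 0.04
[0.07, 0.09, 3.69] roll 0.04
```

View pics/w1.png

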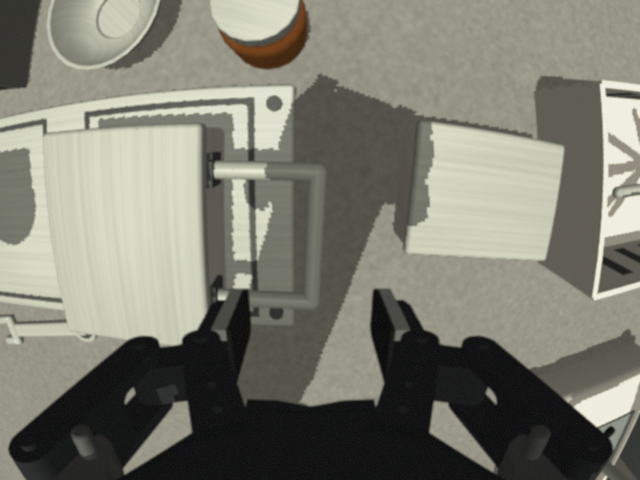

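move_arm([
  {"linear":[0.0,0.05,1.0],"roll":0,"jaw":0.6},
  {"linear":[0.05,0.08,2.0],"roll":0,"jaw":0.6},
  {"linear":[0.07,0.09,3.0],"roll":0,"jaw":0.6},
  {"linear":[0.07,0.09,3.7],"roll":0,"jaw":0.6},
  {"linear":[0.07,0.09,3.7],"roll":0,"jaw":0.4},
  {"linear":[0.07,0.09,3.7],"roll":0,"jaw":0.2},
  {"linear":[0.07,0.09,3.7],"roll":0,"jaw":0},
  {"linear":[0.07,0.09,3.7],"roll":0,"jaw":0},
  {"linear":[0.07,0.09,3.7],"roll":0,"jaw":0},
  {"linear":[0.07,0.09,3.7],"roll":0,"jaw":0},
  {"linear":[0.07,0.09,3.7],"roll":0,"jaw":0},
], newtons=40)

```text
time: 2.07
ee_pos: [0.4859, -0.3019, 0.0467]
tool_rot: [0.0, 0.998, -0.067, 0.001]
contact_force: [1.8, 3.7, 4.0]
finger_gap: 0.0106
grip_force: 39.5
```

```bash
python3 - <<'E'
from h import *
s,R=pose();print(s["ee_pos"],np.arctan2(R[1,0],R[0,0]),s["finger_gap"],s["contact_force"],s["ft_torque"])
p=w2p(s["ee_pos"]);print(p)
cv2.imwrite("pics/t1.png",bot.get_image("top"))
z=s["ee_pos"][2];cmd([p2w(0,-.2,z),p2w(0,-.128,z)])
E
```

```text
[ 0.48593875 -0.30186243  0.04665105] -0.1347856891395609 0.010613569958062586 [1.76224282 3.69530416 3.9715102 ] [ 0.67162734 -0.32556676 -0.26026847]
[-0.00459327 -0.31807469  0.04665105]
[0.15, -3.94, -0.0] roll 0.0
[0.15, -6.34, -0.0] roll 0.0
```

move_arm([
  {"linear":[0.0,-0.2,0],"roll":0,"jaw":0},
  {"linear":[0.02,-0.5,0],"roll":0,"jaw":0},
  {"linear":[0.03,-1.0,0],"roll":0,"jaw":0},
  {"linear":[0.05,-1.6,0],"roll":0,"jaw":0},
  {"linear":[0.06,-2.2,0],"roll":0,"jaw":0},
  {"linear":[0.08,-2.8,0],"roll":0,"jaw":0},
  {"linear":[0.1,-3.4,0],"roll":0,"jaw":0},
  {"linear":[0.1,-4.0,0],"roll":0,"jaw":0},
  {"linear":[0.1,-4.6,0],"roll":0,"jaw":0},
  {"linear":[0.1,-5.2,0],"roll":0,"jaw":0},
  {"linear":[0.1,-5.6,0],"roll":0,"jaw":0},
  {"linear":[0.1,-5.9,0],"roll":0,"jaw":0},
])

```text
time: 3.12
ee_pos: [0.5122, -0.1307, 0.0466]
tool_rot: [0.003, 0.998, -0.068, 0.001]
contact_force: [-1.7, -9.7, 7.2]
finger_gap: 0.0106
grip_force: 39.4
```

move_arm([
  {"linear":[0.0,-0.2,0],"roll":0,"jaw":0},
  {"linear":[0,-0.3,0],"roll":0,"jaw":0},
  {"linear":[0,-0.3,0],"roll":0,"jaw":0},
  {"linear":[0,-0.3,0],"roll":0,"jaw":0},
])

```text
time: 3.45
ee_pos: [0.5134, -0.122, 0.0466]
tool_rot: [0.002, 0.998, -0.068, 0.001]
contact_force: [-1.2, -5.9, 7.1]
finger_gap: 0.0103
grip_force: 39.4
```

```bash
python3 - <<'E'
from h import *
s,R=pose();print(s["time"],s["ee_pos"],np.arctan2(R[1,0],R[0,0]),w2p(s["ee_pos"]),s["contact_force"])
a=cv2.resize(bot.get_image("top")[200:330,210:410],None,fx=4,fy=4,interpolation=cv2.INTER_CUBIC)
cv2.imwrite("pics/t2.png",a)
cv2.imwrite("pics/s2.png",bot.get_image("scene"))
E
```

```text
3.45 [ 0.51342256 -0.1220164   0.04663163] -0.13666446617281724 [-0.00156506 -0.13616597  0.04663163] [-1.23136113 -5.88913235  7.13105271]
```

View pics/t2.png

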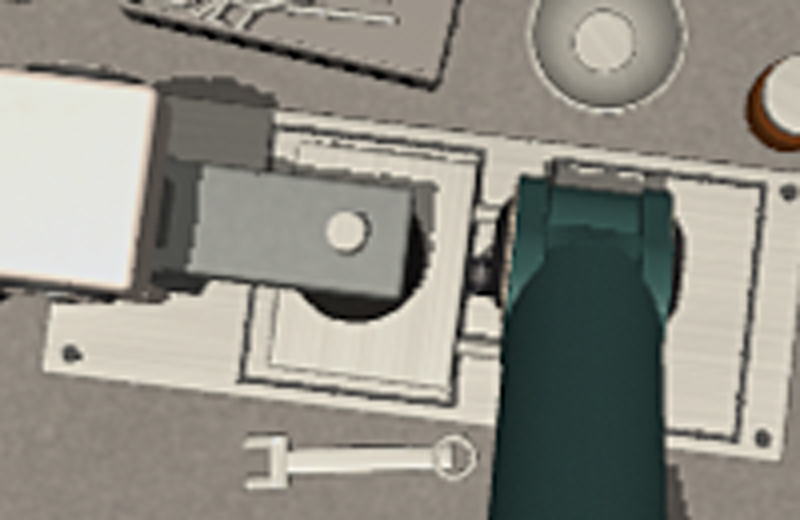

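```bash
python3 - <<'E'
from h import *
np.set_printoptions(precision=4,suppress=True)
T=lambda u,v,z:w2p(onz("top",210+u/4,200+v/4,z))
L=[T(270,365,.087),T(448,388,.087),T(475,158,.087),T(298,140,.087)]
print(*L,sum(L)/4)
print("outline",T(482,152,.015),T(452,403,.015),T(243,382,.015))
E
```

```text
[-0.0767  0.0497  0.087 ] [-0.0779 -0.0677  0.087 ] [ 0.0743 -0.0677  0.087 ] [0.0725 0.0498 0.087 ] [-0.0019 -0.0089  0.087 ]
outline [ 0.087  -0.0718  0.015 ] [-0.0865 -0.0714  0.015 ] [-0.0891  0.072   0.015 ]
```

move_arm([
  {"linear":[0.03,-0.1,0],"roll":0,"jaw":0},
  {"linear":[0.05,-0.28,0],"roll":0,"jaw":0},
  {"linear":[0.05,-0.28,0],"roll":0,"jaw":0},
  {"linear":[0.05,-0.28,0],"roll":0,"jaw":0},
  {"linear":[0.05,-0.28,0],"roll":0,"jaw":0},
  {"linear":[0.05,-0.28,0],"roll":0,"jaw":0},
])

```text
time: 4.05
ee_pos: [0.5157, -0.1148, 0.0466]
tool_rot: [0.003, 0.998, -0.069, 0.001]
contact_force: [-2.9, -7.7, 8.4]
finger_gap: 0.0104
grip_force: 39.4
```

```bash
python3 - <<'E'
from h import *
s,R=pose();print(s["ee_pos"],w2p(s["ee_pos"]),s["contact_force"])
E
```

```text
[ 0.51572752 -0.11475195  0.04664162] [-0.00025879 -0.1286574   0.04664162] [-2.92516255 -7.66960493  8.44943055]
```

move_arm([
  {"linear":[0,0,0],"roll":0,"jaw":0.15},
  {"linear":[0,0,0],"roll":0,"jaw":0.3},
  {"linear":[0,0,0],"roll":0,"jaw":0.5},
  {"linear":[0,0,0],"roll":0,"jaw":0.5},
  {"linear":[0,0,0],"roll":0,"jaw":0.5},
  {"linear":[0,0,0],"roll":0,"jaw":0.5},
  {"linear":[0,0.2,-0.5],"roll":0,"jaw":0.5},
  {"linear":[0,0.2,-1.5],"roll":0,"jaw":0.5},
  {"linear":[0,0.2,-2.5],"roll":0,"jaw":0.5},
  {"linear":[0,1,-3.5],"roll":0,"jaw":0.5},
  {"linear":[0,2,-4.5],"roll":0,"jaw":0.5},
  {"linear":[0,3,-5.5],"roll":0,"jaw":0.5},
])

```text
time: 5.05
ee_pos: [0.5031, -0.198, 0.2107]
tool_rot: [-0.0, 0.998, -0.066, -0.0]
contact_force: [0.7, -1.2, -0.5]
finger_gap: 0.0427
grip_force: 0.0
```

```bash
python3 - <<'E'
from h import *
s,R=pose();print(s["time"],s["ee_pos"],w2p(s["ee_pos"]),s["contact_force"])
a=cv2.resize(bot.get_image("top")[200:330,170:370],None,fx=4,fy=4,interpolation=cv2.INTER_CUBIC)
cv2.imwrite("pics/t3.png",a)
E
```

```text
5.05 [ 0.50307187 -0.19804875  0.210696  ] [-0.00158836 -0.21289963  0.210696  ] [ 0.7495385  -1.20297268 -0.47672673]
```

View pics/t3.png

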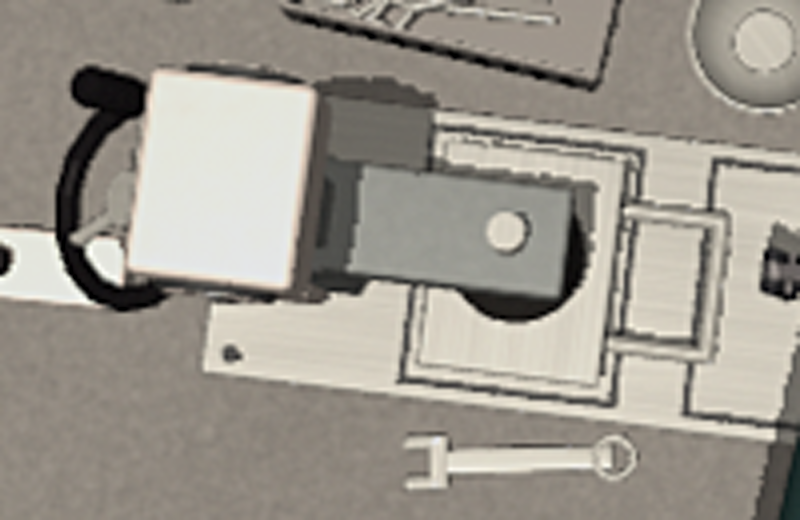

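```bash
cat >> h.py <<'E'
YH=.234
def K(a,s=.042):
    return np.array([.062*np.cos(a),YH-.0508*np.sin(a)+.574*s,.185+.0356*np.sin(a)+.819*s])
def tool(th,lag=.4,dz=0.):
    k=K(th);return p2w(k[0],k[1]+.050,K(th+lag)[2]-.023+dz)
E
python3 - <<'E'
from h import *
T=lambda u,v,z:w2p(onz("top",170+u/4,200+v/4,z))
print(T(412,362,.087),T(600,387,.087),T(628,158,.087),T(720,285,.06))
cmd([p2w(-.06,-.213,.4),p2w(-.13,0,.4),p2w(-.13,.25,.4),p2w(-.1,.36,.4),p2w(.028,.353,.4),p2w(.028,.353,.3)])
E
```

```text
[-0.07611687  0.06168538  0.087     ] [-0.07791023 -0.06240145  0.087     ] [ 0.07380782 -0.06307658  0.087     ] [-0.00071817 -0.13383353  0.06      ]
[-1.98, -0.24, -6.13] roll -0.07
[-4.36, -7.32, -6.19] roll -0.07
[-4.42, -15.66, -6.25] roll -0.07
[-3.44, -19.33, -6.26] roll -0.07
[0.83, -19.12, -6.21] roll -0.07
[0.79, -19.14, -2.88] roll -0.07
```

move_arm([
  {"linear":[-0.3,0,-1.3],"roll":0,"jaw":1},
  {"linear":[-0.7,0,-2.5],"roll":0,"jaw":1},
  {"linear":[-1.0,0,-3.7],"roll":0,"jaw":1},
  {"linear":[-1.4,0,-4.9],"roll":0,"jaw":1},
  {"linear":[-2.0,-0.2,-6.1],"roll":0,"jaw":1},
  {"linear":[-2.6,-1.3,-6.2],"roll":0,"jaw":1},
  {"linear":[-3.0,-2.5,-6.2],"roll":0,"jaw":1},
  {"linear":[-3.5,-3.7,-6.2],"roll":0,"jaw":1},
  {"linear":[-3.9,-4.9,-6.2],"roll":0,"jaw":1},
  {"linear":[-4.2,-6.1,-6.2],"roll":0,"jaw":1},
  {"linear":[-4.4,-7.3,-6.2],"roll":0,"jaw":1},
  {"linear":[-4.4,-7.9,-6.2],"roll":0,"jaw":1},
])

```text
time: 6.1
ee_pos: [0.4031, 0.0592, 0.3953]
tool_rot: [-0.0, 0.998, -0.065, 0.0]
contact_force: [0.2, -0.3, 0.2]
finger_gap: 0.0853
grip_force: 0.0
```

move_arm([
  {"linear":[0,-1.0,0],"roll":0,"jaw":1},
  {"linear":[0,-2.2,0],"roll":0,"jaw":1},
  {"linear":[0,-3.4,0],"roll":0,"jaw":1},
  {"linear":[0,-4.6,0],"roll":0,"jaw":1},
  {"linear":[0,-5.8,0],"roll":0,"jaw":1},
  {"linear":[0,-7.0,0],"roll":0,"jaw":1},
  {"linear":[0,-8.2,0],"roll":0,"jaw":1},
  {"linear":[0.2,-9.4,0],"roll":0,"jaw":1},
  {"linear":[0.7,-10.5,0],"roll":0,"jaw":1},
  {"linear":[1.5,-11.2,0],"roll":0,"jaw":1},
  {"linear":[2.7,-11.2,0],"roll":0,"jaw":1},
  {"linear":[3.6,-11.2,0],"roll":0,"jaw":1},
])

```text
time: 7.1
ee_pos: [0.5578, 0.3745, 0.3937]
tool_rot: [0.0, 0.998, -0.066, -0.001]
contact_force: [0.2, 0.4, -0.1]
finger_gap: 0.0854
grip_force: 0.0
```

```bash
python3 - <<'E'
from h import *
s,R=pose();print(s["time"],s["ee_pos"],w2p(s["ee_pos"]),R[2],s["contact_force"],s["finger_gap"])
cmd([p2w(.028,.353,.4),p2w(.028,.353,.26)])
E
```

```text
7.1 [0.55784576 0.37446708 0.3936659 ] [-0.02436792  0.3617791   0.3936659 ] [-9.97600823e-04  6.65563047e-04 -9.99999281e-01] [ 0.22668047  0.43637927 -0.11643833] 0.08541799929106011
[1.74, 0.3, -0.21] roll 0.03
[1.75, 0.29, 4.45] roll 0.03
```

move_arm([
  {"linear":[1.0,0.3,0],"roll":0,"jaw":1},
  {"linear":[1.75,0.3,0.5],"roll":0,"jaw":1},
  {"linear":[1.75,0.3,1.6],"roll":0,"jaw":1},
  {"linear":[1.75,0.3,2.8],"roll":0,"jaw":1},
  {"linear":[1.75,0.3,3.9],"roll":0,"jaw":1},
  {"linear":[1.75,0.3,4.4],"roll":0,"jaw":1},
  {"linear":[1.75,0.3,4.4],"roll":0,"jaw":1},
  {"linear":[1.75,0.3,4.4],"roll":0,"jaw":1},
])

```text
time: 7.77
ee_pos: [0.6071, 0.357, 0.2623]
tool_rot: [0.0, 0.998, -0.067, -0.001]
contact_force: [0.2, -0.1, -0.4]
finger_gap: 0.0853
grip_force: 0.0
```

```bash
python3 - <<'E'
from h import *
s,R=pose();print(s["time"],w2p(s["ee_pos"]),s["contact_force"])
w=bot.get_image("wrist")
sc=cv2.resize(bot.get_image("scene")[130:300,320:450],(390,510),interpolation=cv2.INTER_CUBIC)
w=cv2.resize(w,(800-390,int(480*410/640)));im=np.zeros((510,800,3),np.uint8);im[:w.shape[0],:410]=w;im[:,410:]=sc
cv2.imwrite("pics/w4.png",im)
i=bot.camera_info("wrist")
TC=i["tool_from_camera"];np.set_printoptions(precision=4,suppress=True)
E
```

```text
7.7667 [0.02684137 0.35106772 0.26227245] [ 0.22682727 -0.05635734 -0.36118678]
```

View pics/w4.png

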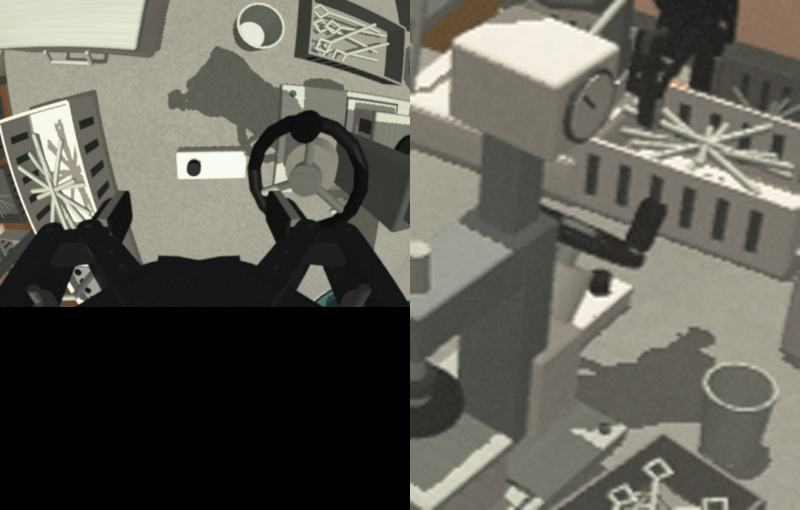

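```bash
cat >> h.py <<'E'
def wray(u,v,z,s,R):
    i=bot.camera_info("wrist");Km=i["camera_matrix"];T=i["tool_from_camera"]
    x,y=u-Km[0,2],v-Km[1,2];r=np.hypot(x,y);t=r/Km[0,0]
    d=np.array([np.sin(t)*x/r,-np.sin(t)*y/r,-np.cos(t)]);c=s["ee_pos"]+R@T[:3,3];d=R@T[:3,:3]@d
    return w2p(c+d*(z-c[2])/d[2])
E
python3 - <<'E'
from h import *
np.set_printoptions(precision=4,suppress=True)
s,R=pose();k=640/410
print("hub",wray(305*k,180*k,.193,s,R)); print("knob tip",wray(306*k,125*k,.23,s,R))
for u,v in((250,172),(367,172),(308,226)):print("rim",wray(u*k,v*k,.185,s,R))
cmd([p2w(.028,.353,.192)]+[tool(t) for t in np.arange(-1.1,1.31,.2)])
E
```

```text
hub [0.0071 0.2414 0.193 ]
knob tip [0.0709 0.2659 0.23  ]
rim [0.0141 0.3009 0.185 ]
rim [0.0103 0.1485 0.185 ]
rim [-0.0575  0.2211  0.185 ]
[0.01, -0.03, 2.44] roll 0.0
[0.01, -0.04, 3.05] roll 0.0
[0.36, 0.15, 2.86] roll 0.0
[0.65, 0.38, 2.64] roll 0.0
[0.89, 0.66, 2.41] roll 0.0
[1.05, 0.97, 2.17] roll 0.0
[1.13, 1.3, 1.94] roll 0.0
[1.13, 1.64, 1.72] roll 0.0
[1.05, 1.97, 1.52] roll 0.0
[0.89, 2.28, 1.36] roll 0.0
[0.66, 2.56, 1.23] roll 0.0
[0.36, 2.79, 1.14] roll 0.0
[0.01, 2.98, 1.1] roll 0.0
[-0.37, 3.1, 1.11] roll 0.0
```

move_arm([
  {"linear":[0,-0.03,1.1],"roll":0,"jaw":1},
  {"linear":[0,-0.03,2.2],"roll":0,"jaw":1},
  {"linear":[0.36,0.15,2.2],"roll":0,"jaw":1},
  {"linear":[0.65,0.38,2.2],"roll":0,"jaw":1},
  {"linear":[0.89,0.66,2.2],"roll":0,"jaw":1},
  {"linear":[1.05,0.97,2.15],"roll":0,"jaw":1},
  {"linear":[1.13,1.3,1.94],"roll":0,"jaw":1},
  {"linear":[1.13,1.64,1.72],"roll":0,"jaw":1},
  {"linear":[1.05,1.97,1.52],"roll":0,"jaw":1},
  {"linear":[1.05,1.97,1.52],"roll":0,"jaw":1},
])

```text
time: 8.7
ee_pos: [0.6338, 0.2926, 0.223]
tool_rot: [-0.001, 0.998, -0.069, 0.004]
contact_force: [1.9, -0.4, 0.2]
finger_gap: 0.0854
grip_force: 0.0
```

```bash
python3 - <<'E'
from h import *
s,R=pose();print(s["time"],w2p(s["ee_pos"]),Rp.T@s["contact_force"][:2],s["contact_force"][2])
w=bot.get_image("wrist")
sc=cv2.resize(bot.get_image("scene")[130:300,320:450],(390,510),interpolation=cv2.INTER_CUBIC)
w=w[120:,240:];im=np.zeros((510,800,3),np.uint8);im[:360,:400]=w;im[:,410:]=sc
cv2.imwrite("pics/w5.png",im)
cmd([tool(t) for t in np.arange(.3,2.71,.2)])
E
```

```text
8.7 [0.06193655 0.29091384 0.22300795] [ 1.93171619 -0.18538809] 0.2306858208169857
[-0.05, -0.06, 0.03] roll -0.02
[-0.21, 0.25, -0.14] roll -0.02
[-0.44, 0.53, -0.27] roll -0.02
[-0.73, 0.77, -0.36] roll -0.02
[-1.08, 0.95, -0.4] roll -0.02
[-1.46, 1.07, -0.39] roll -0.02
[-1.87, 1.13, -0.34] roll -0.02
[-2.28, 1.12, -0.24] roll -0.02
[-2.69, 1.05, -0.1] roll -0.02
[-3.06, 0.91, 0.07] roll -0.02
[-3.4, 0.71, 0.27] roll -0.02
[-3.68, 0.46, 0.49] roll -0.02
[-3.89, 0.17, 0.73] roll -0.02
```

View pics/w5.png

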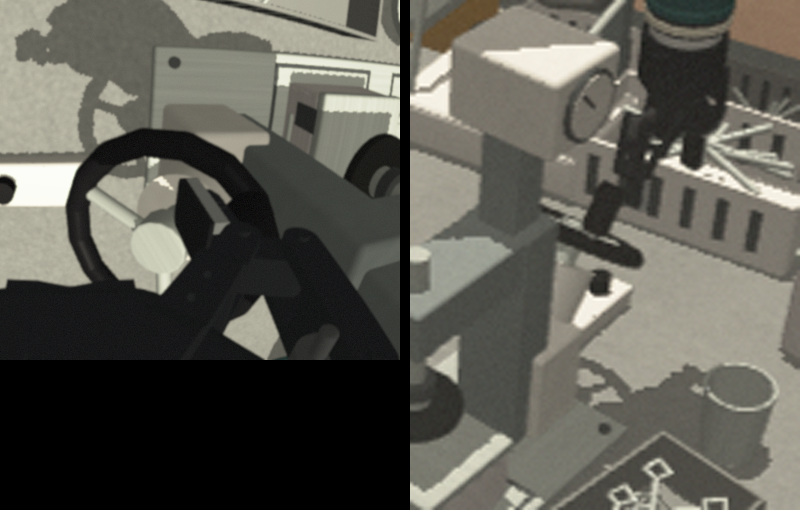

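move_arm([
  {"linear":[-0.21,0.25,-0.14],"roll":0,"jaw":1},
  {"linear":[-0.44,0.53,-0.27],"roll":0,"jaw":1},
  {"linear":[-0.73,0.77,-0.36],"roll":0,"jaw":1},
  {"linear":[-1.08,0.95,-0.4],"roll":0,"jaw":1},
  {"linear":[-1.46,1.07,-0.39],"roll":0,"jaw":1},
  {"linear":[-1.46,1.07,-0.39],"roll":0,"jaw":1},
])

```text
time: 9.3
ee_pos: [0.5818, 0.2682, 0.23]
tool_rot: [0.0, 0.998, -0.067, -0.0]
contact_force: [-0.9, 0.1, -0.0]
finger_gap: 0.0856
grip_force: 0.0
```

```bash
python3 - <<'E'
from h import *
s,R=pose();print(s["time"],w2p(s["ee_pos"]),Rp.T@s["contact_force"][:2],s["contact_force"][2])
cv2.imwrite("pics/w6.png",bot.get_image("wrist"))
cmd([tool(t) for t in np.arange(1.3,3.71,.2)])
E
```

```text
9.3 [0.01364765 0.25965716 0.2300358 ] [-0.89480757 -0.0102561 ] -0.019112558634131818
[0.07, 0.02, -0.07] roll 0.01
[-0.33, 0.08, -0.01] roll 0.01
[-0.75, 0.07, 0.09] roll 0.01
[-1.15, -0.01, 0.23] roll 0.01
[-1.52, -0.15, 0.4] roll 0.01
[-1.86, -0.35, 0.6] roll 0.01
[-2.14, -0.6, 0.83] roll 0.01
[-2.35, -0.89, 1.06] roll 0.01
[-2.49, -1.21, 1.3] roll 0.01
[-2.54, -1.54, 1.53] roll 0.01
[-2.52, -1.88, 1.74] roll 0.01
[-2.41, -2.21, 1.93] roll 0.01
[-2.23, -2.51, 2.08] roll 0.01
```

```bash
cat >> h.py <<'E'
def foot(im):
    g=im[240:300,295:345].max(2).astype(float);m=g<62
    n,l,st,c=cv2.connectedComponentsWithStats(m.astype(np.uint8));k=1+np.argmax(st[1:,4]);return c[k]+[295,240],st[k]
E
python3 - <<'E'
from h import *
for n in("scene0","s2"):print(n,*foot(cv2.imread(f"pics/{n}.png")))
im=bot.get_image("scene");cv2.imwrite("pics/s6.png",im);print(*foot(im))
print(proj("scene",p2w(0,0,.124)),proj("scene",p2w(0,0,.118)))
E
```

```text
scene0 [322.31322506 265.37587007] [ 10  13  33  22 431]
s2 [320.91362764 264.621881  ] [ 10  12  33  24 521]
[322.06666667 268.60888889] [ 10  16  33  23 450]
[318.84563643 263.91597686] [318.80604362 265.5931673 ]
```

move_arm([
  {"linear":[-0.33,0.08,-0.01],"roll":0,"jaw":1},
  {"linear":[-0.75,0.07,0.09],"roll":0,"jaw":1},
  {"linear":[-1.15,-0.01,0.23],"roll":0,"jaw":1},
  {"linear":[-1.52,-0.15,0.4],"roll":0,"jaw":1},
  {"linear":[-1.86,-0.35,0.6],"roll":0,"jaw":1},
  {"linear":[-2.14,-0.6,0.83],"roll":0,"jaw":1},
  {"linear":[-2.35,-0.89,1.06],"roll":0,"jaw":1},
  {"linear":[-2.49,-1.21,1.3],"roll":0,"jaw":1},
  {"linear":[-2.54,-1.54,1.53],"roll":0,"jaw":1},
  {"linear":[-2.54,-1.54,1.53],"roll":0,"jaw":1},
])

```text
time: 10.23
ee_pos: [0.5119, 0.3269, 0.1812]
tool_rot: [-0.0, 0.998, -0.066, -0.002]
contact_force: [-0.6, -1.0, -0.5]
finger_gap: 0.0854
grip_force: 0.0
```

```bash
python3 - <<'E'
from h import *
s,R=pose();print(s["time"],w2p(s["ee_pos"]),Rp.T@s["contact_force"][:2],s["contact_force"][2])
im=bot.get_image("scene");cv2.imwrite("pics/s7.png",im);print(*foot(im));cv2.imwrite("pics/w7.png",bot.get_image("wrist"))
cmd([tool(t) for t in np.arange(3.1,5.51,.2)])
E
```

```text
10.2333 [-0.06347213  0.30844184  0.18118184] [-0.47657215 -1.08378988] -0.48794864015541284
[321.7167756  271.33769063] [ 10  19  32  23 459]
[-0.0, 0.02, -0.06] roll 0.01
[0.02, -0.31, 0.16] roll 0.01
[0.13, -0.64, 0.34] roll 0.01
[0.31, -0.94, 0.5] roll 0.01
[0.57, -1.21, 0.61] roll 0.01
[0.88, -1.43, 0.69] roll 0.01
[1.24, -1.6, 0.71] roll 0.01
[1.63, -1.7, 0.69] roll 0.01
[2.04, -1.74, 0.62] roll 0.01
[2.45, -1.71, 0.51] roll 0.01
[2.85, -1.61, 0.36] roll 0.01
[3.21, -1.45, 0.18] roll 0.01
[3.53, -1.24, -0.03] roll 0.01
```

move_arm([
  {"linear":[0.02,-0.31,0.16],"roll":0,"jaw":1},
  {"linear":[0.13,-0.64,0.34],"roll":0,"jaw":1},
  {"linear":[0.31,-0.94,0.5],"roll":0,"jaw":1},
  {"linear":[0.57,-1.21,0.61],"roll":0,"jaw":1},
  {"linear":[0.88,-1.43,0.69],"roll":0,"jaw":1},
  {"linear":[1.24,-1.6,0.71],"roll":0,"jaw":1},
  {"linear":[1.63,-1.7,0.69],"roll":0,"jaw":1},
  {"linear":[2.04,-1.74,0.62],"roll":0,"jaw":1},
  {"linear":[2.45,-1.71,0.51],"roll":0,"jaw":1},
  {"linear":[2.45,-1.71,0.51],"roll":0,"jaw":1},
])

```text
time: 11.17
ee_pos: [0.5963, 0.3651, 0.1673]
tool_rot: [-0.0, 0.998, -0.069, 0.001]
contact_force: [0.8, -0.8, 0.9]
finger_gap: 0.0853
grip_force: 0.0
```

```bash
python3 - <<'E'
from h import *
s,R=pose();print(s["time"],w2p(s["ee_pos"]),Rp.T@s["contact_force"][:2],s["contact_force"][2])
im=bot.get_image("scene");cv2.imwrite("pics/s8.png",im);print(*foot(im));cv2.imwrite("pics/w8.png",bot.get_image("wrist"))
cmd([tool(t) for t in np.arange(4.9,6.91,.2)])
E
```

```text
11.1667 [0.01501649 0.35770964 0.16728369] [ 0.91107224 -0.63722973] 0.8940570097181583
[322.13348946 274.48711944] [ 10  21  32  24 427]
[-0.04, 0.01, 0.03] roll -0.01
[0.36, 0.1, -0.12] roll -0.01
[0.72, 0.26, -0.31] roll -0.01
[1.04, 0.47, -0.52] roll -0.01
[1.3, 0.73, -0.74] roll -0.01
[1.49, 1.03, -0.98] roll -0.01
[1.61, 1.36, -1.22] roll -0.01
[1.64, 1.69, -1.44] roll -0.01
[1.6, 2.03, -1.65] roll -0.01
[1.47, 2.35, -1.83] roll -0.01
[1.26, 2.65, -1.97] roll -0.01
```

move_arm([
  {"linear":[0.36,0.1,-0.12],"roll":0,"jaw":1},
  {"linear":[0.72,0.26,-0.31],"roll":0,"jaw":1},
  {"linear":[1.04,0.47,-0.52],"roll":0,"jaw":1},
  {"linear":[1.3,0.73,-0.74],"roll":0,"jaw":1},
  {"linear":[1.49,1.03,-0.98],"roll":0,"jaw":1},
  {"linear":[1.61,1.36,-1.22],"roll":0,"jaw":1},
  {"linear":[1.61,1.36,-1.22],"roll":0,"jaw":1},
])

```text
time: 11.85
ee_pos: [0.6393, 0.3151, 0.2077]
tool_rot: [-0.0, 0.998, -0.069, 0.003]
contact_force: [0.7, -0.7, 0.6]
finger_gap: 0.0851
grip_force: 0.0
```

```bash
python3 - <<'E'
from h import *
s,R=pose();print(s["time"],w2p(s["ee_pos"]),Rp.T@s["contact_force"][:2],s["contact_force"][2])
im=bot.get_image("scene");cv2.imwrite("pics/s9.png",im);print(*foot(im));cv2.imwrite("pics/w9.png",bot.get_image("wrist"))
cmd([tool(t) for t in np.arange(6.1,7.21,.1)])
E
```

```text
11.85 [0.06434433 0.31391171 0.20766581] [ 0.74405069 -0.59418602] 0.6126741919706102
[322.26252983 276.07398568] [ 10  23  32  23 419]
[-0.04, -0.07, 0.07] roll -0.02
[-0.01, 0.1, -0.05] roll -0.02
[-0.01, 0.27, -0.16] roll -0.02
[-0.02, 0.44, -0.26] roll -0.02
[-0.05, 0.6, -0.36] roll -0.02
[-0.11, 0.77, -0.46] roll -0.02
[-0.18, 0.93, -0.54] roll -0.02
[-0.27, 1.08, -0.62] roll -0.02
[-0.38, 1.22, -0.69] roll -0.02
[-0.51, 1.35, -0.74] roll -0.02
[-0.65, 1.48, -0.79] roll -0.02
[-0.81, 1.58, -0.83] roll -0.02
```

move_arm([
  {"linear":[-0.01,0.27,-0.16],"roll":0,"jaw":1},
  {"linear":[-0.02,0.44,-0.26],"roll":0,"jaw":1},
  {"linear":[-0.05,0.6,-0.36],"roll":0,"jaw":1},
  {"linear":[-0.11,0.77,-0.46],"roll":0,"jaw":1},
  {"linear":[-0.11,0.77,-0.46],"roll":0,"jaw":1},
])

```text
time: 12.37
ee_pos: [0.6298, 0.2958, 0.2201]
tool_rot: [-0.001, 0.998, -0.067, 0.001]
contact_force: [1.0, 2.6, 1.9]
finger_gap: 0.0857
grip_force: 1.4
```

```bash
python3 - <<'E'
from h import *
s,R=pose();print(s["time"],w2p(s["ee_pos"]),Rp.T@s["contact_force"][:2],s["contact_force"][2])
im=bot.get_image("scene");cv2.imwrite("pics/s10.png",im);print(*foot(im))
w=bot.get_image("wrist")[120:,240:];w0=cv2.imread("pics/w9.png")[120:,240:]
cv2.imwrite("pics/w10.png",np.hstack([w0,w]))
cmd([tool(t) for t in np.arange(6.6,7.21,.1)])
E
```

```text
12.3667 [0.0575117  0.2935409  0.22012631] [0.65003732 2.75106202] 1.8811677142365537
[322.38199513 276.35523114] [ 10  22  32  24 411]
[0.04, 0.04, -0.01] roll 0.0
[-0.03, 0.2, -0.1] roll 0.0
[-0.12, 0.35, -0.17] roll 0.0
[-0.24, 0.49, -0.24] roll 0.0
[-0.36, 0.62, -0.3] roll 0.0
[-0.51, 0.75, -0.35] roll 0.0
[-0.66, 0.86, -0.38] roll 0.0
```

View pics/w10.png

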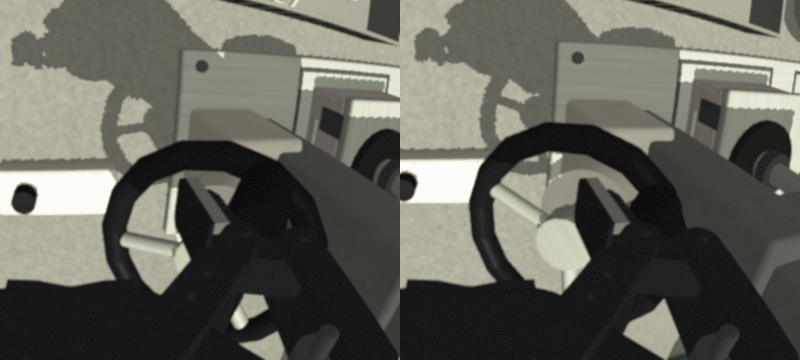

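move_arm([
  {"linear":[0,0.12,-0.06],"roll":0,"jaw":1},
  {"linear":[-0.03,0.2,-0.1],"roll":0,"jaw":1},
  {"linear":[-0.03,0.2,-0.1],"roll":0,"jaw":1},
])

```text
time: 12.72
ee_pos: [0.6302, 0.2914, 0.2228]
tool_rot: [-0.002, 0.998, -0.067, 0.003]
contact_force: [7.7, 6.6, -0.4]
finger_gap: 0.0854
grip_force: 4.6
```

```bash
python3 - <<'E'
from h import *
s,R=pose();print(s["time"],w2p(s["ee_pos"]),Rp.T@s["contact_force"][:2],s["contact_force"][2])
w=bot.get_image("wrist");cv2.imwrite("pics/w11.png",w)
# spoke/hub direction by bright mask, in w5-like crop
for n,im in(("w9",cv2.imread("pics/w9.png")),("w10",None),("w11",w)):
    c=im[120:,240:] if im is not None else cv2.imread("pics/w10.png")[:,400:]
    g=cv2.cvtColor(c,cv2.COLOR_BGR2GRAY); x0,x1,y0,y1=60,200,150,300
    m=(g[y0:y1,x0:x1]>185).astype(np.uint8)
    _,l,st,cc=cv2.connectedComponentsWithStats(m)
    for k in range(1,len(st)):
        if st[k,4]>150:
            p=np.argwhere(l==k)[:,::-1].astype(np.float32);print(n,st[k],cv2.minAreaRect(p))
E
```

```text
12.7167 [0.0584567  0.28921412 0.2227914 ] [6.72193312 7.57861362] -0.38320248682866875
w9 [   0   20   56   46 2270] ((27.5, 42.5), (45.0, 55.0), 90.0)
w9 [106  38  15  54 322] ((111.34974670410156, 64.87202453613281), (53.30968475341797, 13.556689262390137), 85.42607879638672)
w9 [ 62  90  50  16 285] ((86.2764663696289, 98.0058822631836), (50.87018585205078, 5.965587615966797), 12.528807640075684)
w9 [115  96  14  26 228] ((119.75001525878906, 108.25000762939453), (15.55634880065918, 20.50609588623047), 45.0)
w10 [  0   9  23  45 667] ((11.0, 31.0), (44.0, 22.0), 90.0)
w10 [ 32  38  48  37 449] ((55.57251739501953, 55.89484405517578), (56.85844802856445, 8.4876070022583), 34.592288970947266)
w10 [  76   70   53   66 2094] ((103.3594741821289, 97.6332778930664), (62.37004470825195, 44.90091323852539), 50.59933853149414)
w11 [  0  10  15  44 355] ((7.0, 31.5), (43.0, 14.0), 90.0)
w11 [ 26  35  46  36 441] ((48.18000411987305, 52.26000213623047), (53.80000686645508, 8.600001335144043), 36.869895935058594)
w11 [  68   69   60   75 2392] ((99.19046020507812, 100.78028106689453), (72.35114288330078, 48.209903717041016), 57.84770584106445)
```

```bash
python3 - <<'E'
from h import *
s,R=pose();im=bot.get_image("wrist")
g=cv2.cvtColor(im,cv2.COLOR_BGR2GRAY)[270:420,300:440]
_,l,st,cc=cv2.connectedComponentsWithStats((g>185).astype(np.uint8))
for k in range(1,len(st)):
    if 250<st[k,4]<800:
        p=np.argwhere(l==k)[:,::-1].astype(np.float32);vx,vy,x,y=cv2.fitLine(p,cv2.DIST_L2,0,.01,.01).ravel()
        q=[]
        for t in(-20,20):
            u,v=300+x+t*vx,270+y+t*vy
            a,b=wray(u,v,.1,s,R),wray(u,v,.2,s,R);n=np.array([0,.574,.819]);h=np.array([.003,YH,.185])
            w=a+(b-a)*(n@(h-a))/(n@(b-a));e=w-h;q.append([e[0],e@[0,.819,-.574]])
        q=np.array(q);d=q[0]-q[1];d*=np.sign(d@q.mean(0));ang=np.arctan2(-d[1],d[0]);print(q,"crank",(ang+2*np.pi/3)%(2*np.pi)+2*np.pi)
E
```

```text
[[0.00820158 0.07646089]
 [0.03847864 0.07047673]] crank 8.57271216751456
[[0.01870766 0.05169859]
 [0.00876828 0.02798965]] crank 7.203753004333139
```

move_arm([
  {"linear":[-0.05,0.1,-0.04],"roll":0,"jaw":1},
  {"linear":[-0.05,0.1,-0.04],"roll":0,"jaw":1},
])

```text
time: 12.98
ee_pos: [0.6309, 0.2893, 0.2245]
tool_rot: [-0.003, 0.998, -0.067, 0.006]
contact_force: [14.7, 7.2, -0.5]
finger_gap: 0.0853
grip_force: 8.1
```

move_arm([
  {"linear":[0.1,-0.3,0],"roll":0,"jaw":1},
  {"linear":[0.3,-0.8,0],"roll":0,"jaw":1},
  {"linear":[0.4,-1.6,0],"roll":0,"jaw":1},
  {"linear":[0.4,-2.4,0],"roll":0,"jaw":1},
  {"linear":[0.4,-2.8,-1.0],"roll":0,"jaw":1},
  {"linear":[0.4,-3.0,-2.2],"roll":0,"jaw":1},
  {"linear":[0.4,-3.0,-3.4],"roll":0,"jaw":1},
  {"linear":[0.4,-3.0,-3.6],"roll":0,"jaw":1},
  {"linear":[0.4,-3.0,-3.6],"roll":0,"jaw":1},
])

```text
time: 13.73
ee_pos: [0.6507, 0.3752, 0.3341]
tool_rot: [-0.001, 0.998, -0.068, 0.002]
contact_force: [0.3, 0.3, -1.0]
finger_gap: 0.0856
grip_force: 0.0
```

```bash
python3 - <<'E'
from h import *
np.set_printoptions(precision=4,suppress=True)
s,R=pose();print(s["time"],w2p(s["ee_pos"]),s["contact_force"],s["qvel"].max())
w=bot.get_image("wrist");cv2.imwrite("pics/w12.png",w);t=bot.get_image("top");cv2.imwrite("pics/t12.png",t)
# lid unchanged? diff against t3 crop region
a=cv2.imread("pics/t3.png");b=cv2.resize(t[200:330,170:370],None,fx=4,fy=4,interpolation=cv2.INTER_CUBIC)
d=cv2.absdiff(a,b).max(2);print("right part of lid diff",(d[120:410,400:740]>40).sum())
c1=cv2.cvtColor(a[140:410,400:660],cv2.COLOR_BGR2GRAY).astype(np.float32);c2=cv2.cvtColor(b[140:410,400:660],cv2.COLOR_BGR2GRAY).astype(np.float32)
print("shift/4 px",cv2.phaseCorrelate(c1,c2))
im=bot.get_image("scene");print(*foot(im))
# spokes from wrist
hub=wray
g=cv2.cvtColor(w,cv2.COLOR_BGR2GRAY);_,l,st,cc=cv2.connectedComponentsWithStats((g>175).astype(np.uint8))
n=np.array([0,.574,.819]);h=np.array([.003,YH,.185])
for k in range(1,len(st)):
    if 60<st[k,4]<1500:
        p=np.argwhere(l==k)[:,::-1].astype(np.float32);vx,vy,x,y=cv2.fitLine(p,cv2.DIST_L2,0,.01,.01).ravel();q=[]
        for tt in(-10,10):
            A1,B1=wray(x+tt*vx,y+tt*vy,.1,s,R),wray(x+tt*vx,y+tt*vy,.2,s,R);W=A1+(B1-A1)*(n@(h-A1))/(n@(B1-A1));e=W-h;q.append([e[0],e@[0,.819,-.574]])
        q=np.array(q)
        if np.linalg.norm(q.mean(0))<.065:
            dd=q[0]-q[1];dd*=np.sign(dd@q.mean(0));print(st[k],q.mean(0),"ang",np.arctan2(-dd[1],dd[0]),np.arctan2(-q.mean(0)[1],q.mean(0)[0]))
E
```

```text
13.7333 [0.0675 0.375  0.3341] [ 0.3051  0.2811 -0.9503] 0.07532192895909703
right part of lid diff 13546
shift/4 px ((0.05596391303032533, 0.05041553732189641), 0.540161462687007)
[322.1062 276.0808] [ 10  22  32  24 433]
[428 277  16  20 211] [-0.0015  0.0307] ang -0.11308612469183528 -1.6189793412863456
[442 293  25  28 166] [-0.0157  0.009 ] ang 2.150947411230919 -2.621920138759342
```

```bash
python3 - <<'E'
from h import *
s,R=pose();w=bot.get_image("wrist");g=cv2.cvtColor(w,cv2.COLOR_BGR2GRAY)
i=bot.camera_info("wrist");Km=i["camera_matrix"];T=i["tool_from_camera"]
def wp(p):
    q=T[:3,:3].T@(R.T@(p2w(*p)-s["ee_pos"])-T[:3,3]);t=np.arctan2(np.hypot(q[0],q[1]),-q[2]);f=Km[0,0]*t/np.hypot(q[0],q[1])
    return Km[0,2]+f*q[0],Km[1,2]-f*q[1]
for hx,r in((.003,.035),(.003,.042),(.003,.05)):
    print(r,[(round(a,1),int(g[int(v),int(u)])) for a in np.arange(0,6.28,.2) for u,v in [wp((hx+r*np.cos(a),YH-.819*r*np.sin(a),.185+.574*r*np.sin(a)))] if 0<=u<640 and 0<=v<480])
print(bot.sense()["contact_force"],wp((.003,YH,.185)))
# knob top location expected at 7.2 vs others
for a in(6.5,6.9,7.2):
    k=K(a,.058);u,v=wp(k);print(a,(u,v),g[int(v)-1:int(v)+2,int(u)-1:int(u)+2].mean())
ys,xs=np.nonzero(g[230:420,380:620]<45);print(len(xs))
cv2.imwrite("pics/w13.png",w)
E
```

```text
0.035 [(np.float64(0.0), 131), (np.float64(0.2), 131), (np.float64(0.4), 129), (np.float64(0.6), 129), (np.float64(0.8), 84), (np.float64(1.0), 111), (np.float64(1.2), 83), (np.float64(1.4), 102), (np.float64(1.6), 123), (np.float64(1.8), 156), (np.float64(2.0), 153), (np.float64(2.2), 156), (np.float64(2.4), 162), (np.float64(2.6), 153), (np.float64(2.8), 154), (np.float64(3.0), 22), (np.float64(3.2), 66), (np.float64(3.4), 77), (np.float64(3.6), 76), (np.float64(3.8), 75), (np.float64(4.0), 73), (np.float64(4.2), 78), (np.float64(4.4), 205), (np.float64(4.6), 205), (np.float64(4.8), 209), (np.float64(5.0), 119), (np.float64(5.2), 103), (np.float64(5.4), 90), (np.float64(5.6), 125), (np.float64(5.8), 130), (np.float64(6.0), 131), (np.float64(6.2), 132)]
0.042 [(np.float64(0.0), 107), (np.float64(0.2), 125), (np.float64(0.4), 122), (np.float64(0.6), 125), (np.float64(0.8), 82), (np.float64(1.0), 11), (np.float64(1.2), 16), (np.float64(1.4), 15), (np.float64(1.6), 89), (np.float64(1.8), 143), (np.float64(2.0), 153), (np.float64(2.2), 156), (np.float64(2.4), 153), (np.float64(2.6), 152
[... 849 characters left out ...]
), (np.float64(3.6), 13), (np.float64(3.8), 18), (np.float64(4.0), 17), (np.float64(4.2), 128), (np.float64(4.4), 164), (np.float64(4.6), 162), (np.float64(4.8), 158), (np.float64(5.0), 144), (np.float64(5.2), 93), (np.float64(5.4), 105), (np.float64(5.6), 122), (np.float64(5.8), 89), (np.float64(6.0), 86), (np.float64(6.2), 91)]
[-0.94123321  0.41325458 -0.62324338] (np.float64(464.9264339418406), np.float64(292.92724295973073))
6.5 (np.float64(476.70203288999596), np.float64(251.8549578386206)) 129.33333333333334
6.9 (np.float64(504.86800439641115), np.float64(270.85744034527437)) 73.44444444444444
7.2 (np.float64(519.4232475022526), np.float64(291.29618502006275)) 14.444444444444445
18176
```

```bash
python3 -c "
from cell import bot
print(bot.sign_off())"
```

```text
the job is handed in; nothing more can be done
None
```

The job is handed in at about 14 s: the container measured square and within about 2 mm of the press place centre, the wheel is against its end stop (about 7.2 rad, confirmed by the force rise), and the arm is clear. The foot's force on the lid was not measured; I did not re-measure the bystanders at the end.

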